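Ready the spring-wound labelling jig for the next perfume bottle

ROBOT

A 6-joint arm with a two-finger parallel gripper is mounted at the origin on the work surface. World frame = base frame: x ahead of the robot, y to its left, z up, the work surface at z = 0. Lengths are in mm, angles in rad, forces in N, time in s.
With the tool pointing down it reaches from about 275 to 725 mm from the base axis. Payload 5.6 kg.
Tool frame: the origin (TCP) lies midway between the tips of the shut fingers; the grasp point (between the pads) lies 19 mm behind it; z points along the fingers, y is the line along which they close (so a half turn about z gives the same grasp; the last joint's range is limited). The gripper opens to 85 mm and grips with 20 to 120 N. Pads are 22 mm wide; open, the fingers measure 114 mm over their backs; the gripper's body (76 mm by 85 mm) begins 54 mm behind the grasp point. The pads swing forward as they close: fully open they stand 13 mm farther back than shut.
Start: joints at [1.415, 0.255, 0.108, 0, -1.424, -0.285], TCP at [234.638, 497.431, 231.283] pointing down, gripper open.
Joint ranges: [-2.95, 2.95], [-1.21, 1.97], [-1.09, 1.5], [-2.87, 1.71], [-2.94, -0.07], [-3.05, 3.05]. Speed limits (rad/s): [2.57, 2.57, 3.14, 3.14, 3.14, 3.14].

INTERFACE

Orientations are given as a unit quaternion [x, y, z, w].
In Python, from station import ctrl gives the robot as it stands.
- The arm moves only by the tool drive_tool, never from a script. Its argument "deltas" is text: rows parted by semicolons, each of 6 numbers parted by spaces: the shift along the world's x, y, z in units of 0.3 m (1.0 is 0.3 m), then the turn, a rotation vector about the world's x, y, z in units of 1.5 rad (1.0 is 1.5 rad). A call has 1 to 20 rows; each row is the pose to reach, as a shift and turn from the pose commanded when the call began; what a row does not reach only later rows make up. A row lasts 1/8 s, in which the tool goes at most 62.5 mm and 10.7 degrees, less where a joint would pass 70% of its speed; a pose out of reach is approached as far as the arm can. A call with a number of a shift or a turn outside -1 to 1 is refused whole. A call with a gripper value outside its range is refused whole. "grip" is the opening, from -1 (shut) to 1 (fully open), set as the call begins (left out, the last holds). The fingers move at their own pace and stop on an object; "newtons" is the grip in N (left out, the last holds). Time passes only in rows, so rows that repeat a pose let the fingers close. It gives the time, the measured TCP pose, the force, the opening and the grip force at its end, in the units of the state.
- ctrl.sense(): the state, without advancing time (a new reading comes with each control period).
- ctrl.camera(name): name is "scene" or "top"; returns (picture, depth): 400x640x3 uint8, red, green, blue; 400x640 float32, mm along the optical axis (not along the pixel's ray), 0 where there is no reading.
- ctrl.camera_model(name): a dict with "fx", "fy", "cx", "cy" (pixels), "view" (4x4, takes a point from world to camera coordinates). Camera axes: x right, y up, looking along -z (the intrinsics and any distortion apply to the point x, -y, -z); pixel columns grow to the right and rows downward; lengths in mm; the calibration is good to about 2 mm. A picture is of the moment at which its call begins. camera_model takes no time and is no camera call.
- ctrl.finish_job(): hands the job in; it is judged then, once.
The state is a dict: "time_s": time; "qpos": joint angles; "joint_velocities": joint speeds; "tau": joint torques, N m; "ee_pos": TCP position; "orientation": TCP orientation; "force": force on the tool from outside, world axes, zero at the start; "ft_torque": the same for the moment, N m; "gripper_width": finger opening in mm; "grip_force": force on a finger pad.
Only numpy, scipy, OpenCV 4.12 (cv2) and the standard library are available. Lean on these libraries where they do the work, as an engineer would, in place of code of your own. Each camera call takes 0.05 s, during which the arm holds its last target. There are 200 camera calls.

TASK

Get the bottle-labelling jig ready for loading: first wind the square brass key on the blue spring drive clockwise (seen from above), in several partial turns, until it is fully wound against its stop. Then pull the orange handle of the sprung jaw out towards the robot until the red pointer stands on the green index mark, and keep holding it there: the program finishes with the gripper still holding the handle, because the spring pulls the jaw back if it is let go. Leave the two perfume bottles and the label roll beside the jig standing where they are.

Things in the scene. Friction and masses are not known exactly. Their poses are not given: they have to be found in the camera images.
- jig: Fixed jig, grey base 340 x 220 x 12 mm (own x -170..170, y -125..95). Origin on the table; x from pull handle to bottle nest (away from robot, yaw +-0.3), z up. In its frame, mm: blue drive box 100 x 70 centred (50, 55), 80 high; jaw rails along x at y -35, x -160..30, end blocks 38 high; white scale strip along x at y -105, 16 high; empty bottle nest (90, -35), two rollers 72 high behind it.
- drive_key (a joint): Winding angle of the key, rad: 0 = run down, 4.6 = fully wound, against its stop; starts between 0.2 and 1.4. Grows when turned clockwise seen from above. A ratchet-like brake keeps the key where it is left; winding takes 0.1 to 0.15 N m. Turning it back would unwind it.
- key_grip (a point): Grip point of the key, on its vertical axis, 118 mm above the table, at jig (50, 55) mm. The key is a square brass block 26 x 26 mm, 34 mm high (98 to 132 mm above the table) on a stem; flats across its x and y, a red dot on top towards its +x side. At joint value 0 its x is the jig's x; fully wound it has turned 4.6 rad clockwise from there.
- pull_slide: Sprung jaw slide with its orange handle, an upright paddle 14 mm thick in the jig's x, 44 mm wide in y, 54 mm high, top 96 mm above the table. Origin: centre of the paddle's foot, 42 mm up, on the carriage top (60 mm in x, 70 in y). Axes as the jig's. Home at jig (-75, -35) mm; pulls out along the jig's -x, end stop at 75 mm. Spring: 3.3 N at home, +110 N/m; returns home when let go.
- pointer_tip (a point): Tip of the red pointer bar (3 mm thick in x) that sticks out sideways (-y) from the jaw carriage over the scale strip; middle of its thickness, 32 mm above the table, at jig (-75, -107) mm at home. It moves with the handle.
- index_mark: Green index mark on the scale strip: fixed block 12 mm in x, 30 mm in y, 7 mm high; origin at the centre of its underside, 16 mm above the table; axes as the jig's. It lies 30 to 55 mm along the jig's -x from the pointer's home. The pointer passes above it; its tip must end above the green block (within 6 mm of its centre along the jig's x).
- perfume_1: Amber perfume bottle, 46 mm diameter, 85 mm high with its glass stopper, standing left of the jig. Origin at the centre of its underside. Bystander, loose: must stay standing where it is.
- perfume_2: A second such bottle, 46 mm diameter, 85 mm high, left of the jig, nearer the robot. Origin at the centre of its underside. Bystander, loose: must stay standing where it is.
- label_roll: Paper label roll lying flat, 84 mm outside diameter, 50 mm high, right of the jig. Origin at the centre of its underside. Bystander, loose: must stay standing where it is.

How it is judged:
By the outcome, as a careful person would: the job done as asked, in the order asked, and still so for the second after the job is handed in, while the arm keeps its last pose, push and grip.
It also fails if it takes over 64 s, if anything falls off the work surface, if the arm or the gripper's body presses on something with over 40 N, if the wrist force passes 120 N, or if a joint passes its speed limit or range.

## Working session

There is one attempt and no reset: what is moved stays moved. The work goes in short steps, Python scripts to look and compute and a tool call to move; the robot and the scene stay as the last step left them, time stands still between calls to the robot, and variables do not carry over. Pictures are saved under pics/ and viewed, at most 10 in all, crops included, and the job is handed in when it is done.

Besides the shell and the picture viewer there is one more tool, called as name(argument=value, ...) on one line, values as JSON. drive_tool: Moves the arm, as the interface text tells. Its arguments: {"type":"object","properties":{"deltas":{"type":"string"},"grip":{"type":"number"},"newtons":{"type":"number"}},"required":["deltas"]}

```bash
mkdir -p pics; ls; cat > h.py <<'E'
import numpy as np, cv2
from station import ctrl
def cam(n):
    p,d=ctrl.camera(n); np.savez(f'/tmp/{n}.npz',p=p,d=d); return p,d
def pt(n,u,v,d=None,z=None):
    m=ctrl.camera_model(n); V=np.array(m['view']); 
    r=np.array([(u-m['cx'])/m['fx'],-(v-m['cy'])/m['fy'],-1.])
    Ri=V[:3,:3].T; o=-Ri@V[:3,3]; w=Ri@r
    s=d if z is None else (z-o[2])/w[2]
    return o+s*w
E
python3 - <<'E'
from h import *
for n in('top','scene'):
    p,d=cam(n); cv2.imwrite(f'pics/{n}1.png',p[:,:,::-1]); m=ctrl.camera_model(n); print(n,m)
print(ctrl.sense())
E
```

```text
pics
top {'fx': 517.3544888896942, 'fy': 517.3544888896942, 'cx': 316.2603319493348, 'cy': 194.26633370519755, 'view': array([[ 2.20114956e-02, -9.99755732e-01, -1.99250118e-03,
         2.70365971e+01],
       [ 9.97529991e-01,  2.18294324e-02,  6.67637035e-02,
        -5.91040434e+02],
       [-6.67039001e-02, -3.45714864e-03,  9.97766825e-01,
        -1.22390414e+03],
       [ 0.00000000e+00,  0.00000000e+00,  0.00000000e+00,
         1.00000000e+00]])}
scene {'fx': 461.7130119467193, 'fy': 461.7130119467193, 'cx': 318.73850706908917, 'cy': 193.23533759844668, 'view': array([[ 8.10245844e-01,  5.86089022e-01,  1.15348489e-03,
        -5.09389421e+02],
       [-4.72618885e-01,  6.52211255e-01,  5.92665056e-01,
         1.87075823e+02],
       [ 3.46602167e-01, -4.80749557e-01,  8.05448199e-01,
        -1.13479007e+03],
       [ 0.00000000e+00,  0.00000000e+00,  0.00000000e+00,
         1.00000000e+00]])}
{'time_s': 0.1, 'qpos': array([ 1.41456621e+00,  2.55728346e-01,  1.07134349e-01, -4.36504419e-04,
       -1.42389797e+00, -2.84586910e-01]), 'joint_velocities': array([-0.00185157, -0.00150754,  0.00245662,  0.00200887,  0.00102568,
        0.00136461]), 'tau': array([-2.49416975e-03, -3.87606847e+01,  2.38472092e+01,  5.37792072e+00,
       -3.79228077e-03, -6.96766506e-06]), 'ee_pos': array([234.43702857, 497.04672097, 230.46283488]), 'orientation': array([ 9.75800819e-01, -2.18659542e-01, -1.61055694e-04,  8.59918445e-04]), 'force': array([ 0.00942637, -0.35381971,  0.43884944]), 'ft_torque': array([-0.02622734, -0.04538892, -0.04168215]), 'grip_force': 0.0, 'gripper_width': 85.47179065229552}
```

View pics/top1.png

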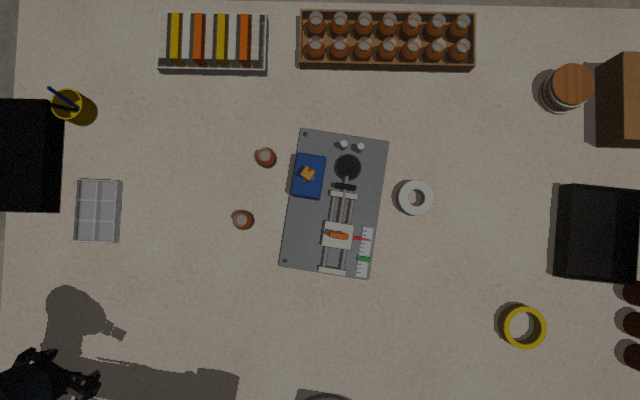

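View pics/scene1.png

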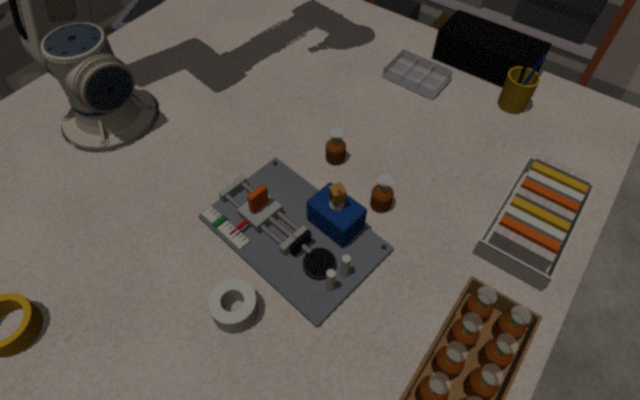

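```bash
python3 - <<'E'
import numpy as np, cv2
p=np.load('/tmp/top.npz')['p'][:,:,::-1]
p=np.clip(p.astype(float)*1.6,0,255).astype('uint8')
a=cv2.resize(p[125:285,230:390-10],None,fx=3.5,fy=3.5,interpolation=cv2.INTER_CUBIC)
k=cv2.resize(p[150:205,285:335],None,fx=5,fy=5,interpolation=cv2.INTER_CUBIC)
l=cv2.resize(p[220:275,325:375],None,fx=5,fy=5,interpolation=cv2.INTER_CUBIC)
a=cv2.copyMakeBorder(a,0,0,0,0,cv2.BORDER_CONSTANT)
b=np.vstack([k,l]); b=cv2.copyMakeBorder(b,0,560-b.shape[0],0,0,cv2.BORDER_CONSTANT)
cv2.imwrite('pics/c1.png',np.hstack([a,b])); print(a.shape,b.shape)
E
```

```text
(560, 525, 3) (560, 250, 3)
```

View pics/c1.png

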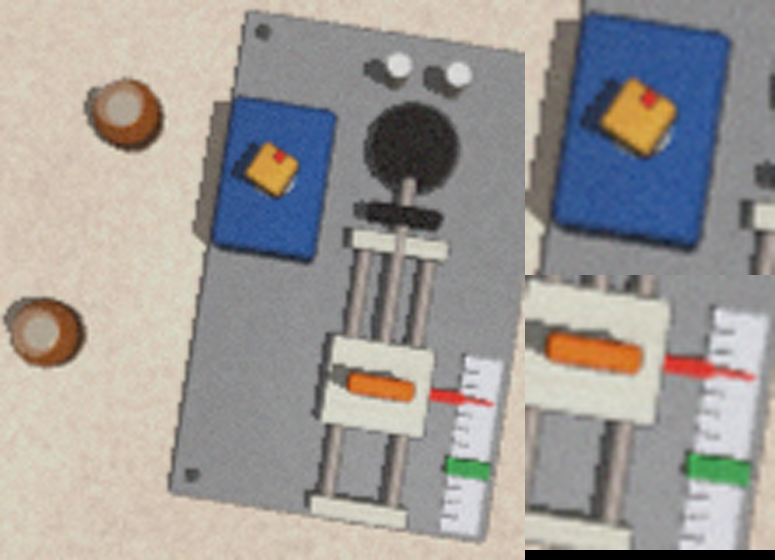

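```bash
cat > fit.py <<'E'
from h import *
from scipy.optimize import least_squares
P=lambda u,v,z:pt('top',u,v,z=z)
obs=[((-170,95),P(278.6,265.6,12)),((170,95),P(300.9,128.4,12)),((-170,-125),P(368,279.6,12)),((170,-125),P(389,141,12)),((50,55),P(307.9,173.3,132)),((-75,-35),P(338.8,235.6,96)),((-75,-107),P(370.4,240.6,32))]
def T(x,q): c,s=np.cos(x[2]),np.sin(x[2]); return np.array([x[0]+c*q[0]-s*q[1],x[1]+s*q[0]+c*q[1]])
r=least_squares(lambda x:np.concatenate([T(x,a)-b[:2] for a,b in obs]),[550,0,0])
x=r.x
if __name__=='__main__':
    print(x,r.fun.reshape(-1,2).round(1))
    print('key',T(x,(50,55)),'pad',T(x,(-75,-35)))
    m=P(363.6,258.6,23); print('mark',m)
    a=np.array([np.cos(x[2]),np.sin(x[2])]); print('mark dist',(P(370.4,240.6,32)-m)[:2]@a, 'mark jig x',(m[:2]-x[:2])@a)
    k=[P(285+(u-525)/5,150+v/5,132)[:2] for u,v in((631,78),(678,105),(648,156),(600,125),(649,99))]
    print(np.round(k,1)); c=np.mean(k[:4],0)
    for i in range(4): e=k[(i+1)%4]-k[i]; print(np.degrees(np.arctan2(e[1],e[0])),np.hypot(*e))
    e=k[4]-c; print('dot',c,np.degrees(np.arctan2(e[1],e[0])),np.hypot(*e))
    for n,u,v in(('p1',264.5,157),('p2',242,220),('roll',415,198)): print(n,P(u,v,80 if n[0]=='p' else 50))
    # depth check: key top & paddle top
    d=np.load('/tmp/top.npz')['d']
    for u,v in((308,173),(339,236),(350,250)): print(pt('top',u,v,d=d[v,u]))
E
python3 fit.py
```

```text
[ 5.72134290e+02  1.04738089e+01 -1.31661153e-01] [[-1.4  0.5]
 [ 2.1  1.3]
 [-1.8 -2.9]
 [-0.4 -1.6]
 [ 0.5 -0.5]
 [-0.2 -1.5]
 [ 1.3  4.7]]
key [628.92200942  58.43373908] pad [493.18856255 -14.37719005]
mark [439.29544958 -75.90695627  23.        ]
mark dist 44.71204063455488 mark jig x -120.34898262745432
[[645.4  63.1]
 [633.9  42.2]
 [611.2  54.8]
 [624.3  76.2]
 [636.3  55. ]]
-118.75302794799092 23.826963227894694
150.9272055092461 26.01744375149685
58.31084578107097 25.093216112535284
-31.943322218626186 24.7700862025759
dot [628.68986686  59.06665401] -28.43887587477857 8.616903107057752
p1 [669.5144105  160.64038824  80.        ]
p2 [523.77576301 207.79511889  80.        ]
roll [ 584.57990814 -191.62480594   50.        ]
[628.97016765  58.71791285 133.46615145]
[492.46751412 -13.4191491   94.22565489]
[458.5261104  -43.87390238  12.84097992]
```

drive_tool(deltas="0.1 -0.11 0 0 0 -0.01;0.25 -0.28 0 0 0 -0.02;0.4 -0.45 0 0 0 -0.055;0.55 -0.62 0 0 0 -0.055;0.657 -0.7315 0 0 0 -0.055;0.657 -0.7315 0 0 0 -0.055", grip=1, newtons=60)

```text
time_s: 0.85
ee_pos: [433.6, 274.7, 230.8]
orientation: [0.965, -0.261, -0.0, 0.001]
force: [-1.3, 0.3, -0.8]
gripper_width: 85.5
grip_force: 0.0
```

drive_tool(deltas="0.1 -0.11 0 0 0 0;0.25 -0.28 0 0 0 0;0.4 -0.45 0 0 0 0;0.55 -0.62 0 0 0 0;0.657 -0.7315 -0.05 0 0 0;0.657 -0.7315 -0.1 0 0 0;0.657 -0.7315 -0.1 0 0 0;0.657 -0.7315 -0.1 0 0 0")

```text
time_s: 1.85
ee_pos: [628.5, 59.9, 202.2]
orientation: [0.966, -0.258, 0.001, -0.0]
force: [0.1, -0.5, 0.1]
gripper_width: 85.5
grip_force: 0.0
```

```bash
python3 - <<'E'
from h import *
from scipy.spatial.transform import Rotation as R
s=ctrl.sense(); print(s['ee_pos'],s['qpos'],s['force'],R.from_quat(s['orientation']).as_matrix().round(3))
p,d=cam('top'); cv2.imwrite('pics/t2.png',cv2.resize(p[100:290,230:420,::-1],None,fx=3,fy=3))
E
```

```text
[628.52276091  59.90560578 202.23738737] [ 3.42213230e-01  4.26083984e-01  2.80754625e-01  2.32298348e-04
 -1.42438850e+00  7.07168691e-01] [ 0.0752804  -0.54551031  0.12884202] [[ 0.867 -0.498  0.001]
 [-0.498 -0.867  0.   ]
 [ 0.001 -0.001 -1.   ]]
```

drive_tool(deltas="0 -0.003 -0.1 0 0 0;0 -0.003 -0.2 0 0 0;0 -0.003 -0.28 0 0 0;0 -0.003 -0.344 0 0 0;0 -0.003 -0.344 0 0 0;0 -0.003 -0.344 0 0 0")

```text
time_s: 2.65
ee_pos: [629.5, 58.3, 99.9]
orientation: [0.966, -0.258, 0.001, -0.0]
force: [-0.2, 0.3, 1.5]
gripper_width: 85.4
grip_force: 0.0
```

drive_tool(deltas="0 0 0 0 0 0;0 0 0 0 0 0;0 0 0 0 0 0;0 0 0 0 0 0;0 0 0 0 0 0;0 0 0 0 0 0;0 0 0 0 0 0;0 0 0 0 0 0", grip=-1, newtons=50)

```text
time_s: 3.65
ee_pos: [630.2, 59.3, 99.0]
orientation: [0.966, -0.258, 0.001, -0.002]
force: [2.1, 5.4, 2.0]
gripper_width: 25.7
grip_force: 51.4
```

```bash
python3 - <<'E'
from h import *
s=ctrl.sense(); print(s)
p,d=cam('scene'); cv2.imwrite('pics/s2.png',cv2.resize(p[100:300,200:440,::-1],None,fx=3,fy=3))
E
```

```text
{'time_s': 3.65, 'qpos': array([ 0.33948998,  0.47985937,  0.09944225, -0.00119282, -1.18612879,
        0.7089608 ]), 'joint_velocities': array([-1.18467094e-03,  7.05266246e-04, -8.97194677e-04,  3.62724523e-04,
        7.02390570e-05, -1.84081640e-04]), 'tau': array([ -2.91749127, -48.45074058,  20.23599744,   5.792052  ,
        -0.99606033,   0.05081109]), 'ee_pos': array([630.23945036,  59.25619961,  99.00438832]), 'orientation': array([ 0.96602798, -0.25842818,  0.00144049, -0.0016576 ]), 'force': array([2.0501285 , 5.36705922, 2.02459085]), 'ft_torque': array([ 1.4666419 , -0.53642516, -0.06954066]), 'grip_force': 51.443472504615784, 'gripper_width': 25.73464833468212}
```

View pics/s2.png

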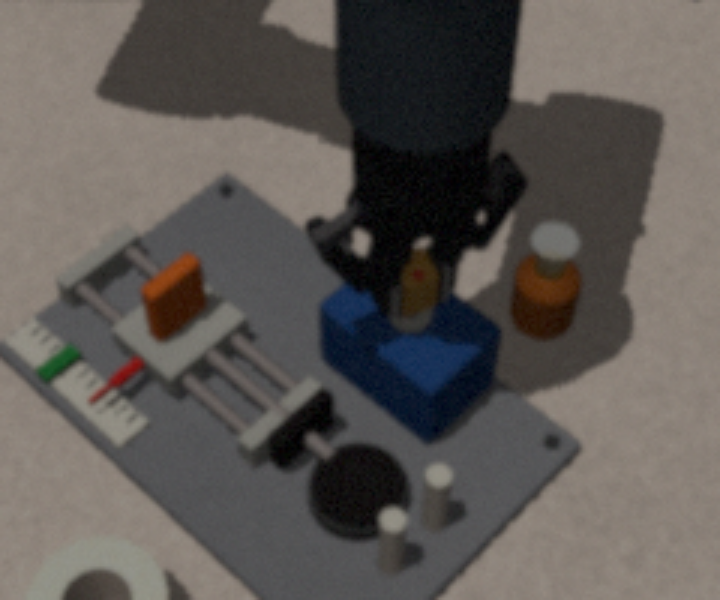

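drive_tool(deltas="0.002 0.003 0 0 0 -0.05;0.002 0.003 0 0 0 -0.15;0.002 0.003 0 0 0 -0.25;0.002 0.003 0 0 0 -0.35;0.002 0.003 0 0 0 -0.45;0.002 0.003 0 0 0 -0.55;0.002 0.003 0 0 0 -0.65;0.002 0.003 0 0 0 -0.75;0.002 0.003 0 0 0 -0.85;0.002 0.003 0 0 0 -0.92;0.002 0.003 0 0 0 -0.931;0.002 0.003 0 0 0 -0.931;0.002 0.003 0 0 0 -0.931")

```text
time_s: 5.32
ee_pos: [627.1, 58.2, 98.9]
orientation: [-0.574, 0.819, 0.001, -0.002]
force: [-9.4, -0.1, 10.0]
gripper_width: 25.1
grip_force: 52.5
```

```bash
cat > s.py <<'E'
from h import *
from scipy.spatial.transform import Rotation as R
s=ctrl.sense(); y=R.from_quat(s['orientation']).as_matrix()[:,1]
print(s['time_s'],s['ee_pos'].round(1),'yawy',np.degrees(np.arctan2(-y[1],-y[0])).round(2),'q6',s['qpos'][5].round(3),'F',s['force'].round(1),'T',s['ft_torque'].round(3),s['gripper_width'],s['grip_force'])
E
python3 s.py
```

```text
5.325 [627.1  58.2  98.9] yawy -20.0 q6 -0.689 F [-9.4 -0.1 10. ] T [ 0.284  3.425 -0.049] 25.055450105236286 52.473408579826355
```

drive_tool(deltas="0 0 0 0 0 0;0 0 0 0 0 0;0 0 0 0 0 0;0 0 0 0 0 0;0 0 0 0 0 0;0 0 0 0 0 0", grip=1)

```text
time_s: 6.08
ee_pos: [629.5, 58.5, 98.1]
orientation: [-0.574, 0.819, -0.0, 0.0]
force: [-0.6, -0.1, 1.0]
gripper_width: 85.1
grip_force: 0.0
```

```bash
python3 s.py
```

```text
6.075 [629.5  58.5  98.1] yawy -20.0 q6 -0.688 F [-0.6 -0.1  1. ] T [ 0.017 -0.     0.036] 85.07894814332005 0.0
```

drive_tool(deltas="0 0 0 0 0 0.11;0 0 0 0 0 0.22;0 0 0 0 0 0.33;0 0 0 0 0 0.44;0 0 0 0 0 0.55;0 0 0 0 0 0.66;0 0 0 0 0 0.77;0 0 0 0 0 0.88;0 0 0 0 0 0.97;0 0 0 0 0 0.97;0 0 0 0 0 0.97")

```text
time_s: 7.45
ee_pos: [629.4, 58.5, 98.1]
orientation: [0.973, -0.232, 0.0, -0.0]
force: [-0.1, 0.2, -0.4]
gripper_width: 85.5
grip_force: 0.0
```

```bash
python3 s.py
```

```text
7.45 [629.4  58.5  98.1] yawy 63.22 q6 0.764 F [-0.1  0.2 -0.4] T [-0.007  0.033  0.004] 85.52550791739681 0.0
```

drive_tool(deltas="-0.005 0.005 0.003 0 0 0.079;-0.005 0.005 0.003 0 0 0.079;-0.005 0.005 0.003 0 0 0.079")

```text
time_s: 7.82
ee_pos: [628.0, 60.0, 99.0]
orientation: [0.985, -0.174, 0.0, -0.0]
force: [0.4, 0.4, -0.4]
gripper_width: 85.5
grip_force: 0.0
```

drive_tool(deltas="0 0 0 0 0 0;0 0 0 0 0 0;0 0 0 0 0 0;0 0 0 0 0 0;0 0 0 0 0 0;0 0 0 0 0 0;0 0 0 0 0 0", grip=-1)

```text
time_s: 8.7
ee_pos: [628.2, 60.5, 99.2]
orientation: [0.985, -0.172, 0.0, -0.0]
force: [-0.3, 4.0, 2.3]
gripper_width: 25.1
grip_force: 50.5
```

```bash
python3 s.py
```

```text
8.7 [628.2  60.5  99.2] yawy 70.17 q6 0.882 F [-0.3  4.   2.3] T [ 1.427  0.136 -0.103] 25.056513696896225 50.520737171173096
```

drive_tool(deltas="-0.001 0.002 0 0 0 -0.05;-0.002 0.002 0 0 0 -0.15;-0.002 0.002 0 0 0 -0.25;-0.002 0.002 0 0 0 -0.35;-0.002 0.002 0 0 0 -0.45;-0.002 0.002 0 0 0 -0.55;-0.002 0.002 0 0 0 -0.65;-0.002 0.002 0 0 0 -0.75;-0.002 0.002 0 0 0 -0.85;-0.002 0.002 0 0 0 -0.92;-0.002 0.002 0 0 0 -0.931;-0.002 0.002 0 0 0 -0.931;-0.002 0.002 0 0 0 -0.931")

```text
time_s: 10.32
ee_pos: [627.8, 60.5, 99.2]
orientation: [-0.644, 0.765, -0.0, 0.0]
force: [2.4, 0.2, 1.5]
gripper_width: 25.5
grip_force: 50.3
```

```bash
python3 s.py
```

```text
10.325 [627.8  60.5  99.2] yawy -9.79 q6 -0.515 F [2.4 0.2 1.5] T [ 0.444 -0.937  0.05 ] 25.474639054452705 50.30427396297455
```

drive_tool(deltas="0 0 0 0 0 0;0 0 0 0 0 0;0 0 0 0 0 0;0 0 0 0 0 0;0 0 0 0 0 0;0 0 0 0 0 0", grip=1)

```text
time_s: 11.08
ee_pos: [627.3, 60.6, 99.0]
orientation: [-0.644, 0.765, -0.0, -0.0]
force: [-0.4, 0.8, -1.1]
gripper_width: 85.4
grip_force: 0.0
```

drive_tool(deltas="0 0 0 0 0 0.11;0 0 0 0 0 0.22;0 0 0 0 0 0.33;0 0 0 0 0 0.44;0 0 0 0 0 0.55;0 0 0 0 0 0.66;0 0 0 0 0 0.77;0 0 0 0 0 0.88;0 0 0 0 0 0.97;0 0 0 0 0 0.97;0 0 0 0 0 0.97")

```text
time_s: 12.45
ee_pos: [627.4, 60.7, 99.0]
orientation: [0.989, -0.145, 0.0, -0.0]
force: [0.1, -1.0, 0.2]
gripper_width: 85.6
grip_force: 0.0
```

```bash
python3 s.py
```

```text
12.45 [627.4  60.7  99. ] yawy 73.36 q6 0.937 F [ 0.1 -1.   0.2] T [-0.034  0.022 -0.002] 85.6413151148689 0.0
```

drive_tool(deltas="0.002 0 0 0 0 0.079;0.002 0 0 0 0 0.079;0.002 0 0 0 0 0.079")

```text
time_s: 12.82
ee_pos: [627.9, 60.6, 99.0]
orientation: [0.996, -0.086, -0.0, 0.0]
force: [0.0, 0.1, -0.9]
gripper_width: 85.1
grip_force: 0.0
```

drive_tool(deltas="0 0 0 0 0 0;0 0 0 0 0 0;0 0 0 0 0 0;0 0 0 0 0 0;0 0 0 0 0 0;0 0 0 0 0 0;0 0 0 0 0 0", grip=-1)

```text
time_s: 13.7
ee_pos: [628.0, 60.8, 99.1]
orientation: [0.996, -0.085, 0.0, -0.0]
force: [-1.2, 0.4, 1.5]
gripper_width: 25.1
grip_force: 50.1
```

drive_tool(deltas="0 0 0 0 0 -0.05;0 0 0 0 0 -0.15;0 0 0 0 0 -0.25;0 0 0 0 0 -0.35;0 0 0 0 0 -0.45;0 0 0 0 0 -0.55;0 0 0 0 0 -0.65;0 0 0 0 0 -0.72;0 0 0 0 0 -0.78;0 0 0 0 0 -0.82;0 0 0 0 0 -0.84;0 0 0 0 0 -0.84")

```text
time_s: 15.2
ee_pos: [628.0, 60.7, 99.1]
orientation: [0.755, -0.655, 0.0, -0.0]
force: [-1.6, 0.6, 1.2]
gripper_width: 25.1
grip_force: 50.4
```

```bash
python3 s.py
```

```text
15.2 [628.   60.7  99.1] yawy 8.13 q6 -0.202 F [-1.6  0.6  1.2] T [ 0.409  0.484 -0.059] 25.149180934553748 50.36249041557312
```

drive_tool(deltas="0 0 0 0 0 -0.03;0 0 0 0 0 -0.06;0 0 0 0 0 -0.08;0 0 0 0 0 -0.08")

```text
time_s: 15.7
ee_pos: [628.0, 60.7, 99.1]
orientation: [0.715, -0.699, 0.0, -0.0]
force: [-2.2, 0.7, 3.2]
gripper_width: 25.4
grip_force: 50.5
```

```bash
python3 s.py
```

```text
15.7 [628.   60.7  99.1] yawy 1.26 q6 -0.322 F [-2.2  0.7  3.2] T [ 0.446  0.617 -0.013] 25.437277541446946 50.45178830623627
```

drive_tool(deltas="0 0 0 0 0 -0.01;0 0 0 0 0 -0.02;0 0 0 0 0 -0.03;0 0 0 0 0 -0.03")

```text
time_s: 16.2
ee_pos: [628.0, 60.6, 99.1]
orientation: [-0.699, 0.715, -0.0, -0.0]
force: [-2.0, 0.6, 4.8]
gripper_width: 25.2
grip_force: 50.2
```

```bash
python3 s.py
```

```text
16.2 [628.   60.6  99.1] yawy -1.31 q6 -0.367 F [-2.   0.6  4.8] T [0.369 0.776 0.545] 25.231738864970804 50.22076606750488
```

drive_tool(deltas="0 0 0 0 0 -0.01;0 0 0 0 0 -0.015;0 0 0 0 0 -0.015")

```text
time_s: 16.58
ee_pos: [627.9, 60.3, 99.1]
orientation: [-0.691, 0.723, -0.0, -0.0]
force: [-3.4, -1.5, 5.7]
gripper_width: 25.1
grip_force: 56.1
```

```bash
python3 s.py
```

```text
16.575 [627.9  60.3  99.1] yawy -2.64 q6 -0.39 F [-3.4 -1.5  5.7] T [-0.184  0.756  0.988] 25.139979145373893 56.131054759025574
```

drive_tool(deltas="0 0 0 0 0 0.005;0 0 0 0 0 0.015;0 0 0 0 0 0.015;0 0 0 0 0 0.015;0 0 0 0 0 0.015", grip=1)

```text
time_s: 17.2
ee_pos: [628.0, 60.7, 98.9]
orientation: [-0.699, 0.715, 0.0, 0.0]
force: [0.7, 0.3, 0.2]
gripper_width: 85.4
grip_force: 0.0
```

drive_tool(deltas="0 0 0.1 0 0 0;0 0 0.25 0 0 0;0 0 0.35 0 0 0;-0.15 -0.08 0.35 0 0 0;-0.3 -0.16 0.35 0 0 0;-0.45 -0.24 0.35 0 0 -0.08;-0.45 -0.24 0.35 0 0 -0.08;-0.45 -0.24 0.35 0 0 -0.08")

```text
time_s: 18.2
ee_pos: [493.3, -11.3, 204.5]
orientation: [-0.655, 0.756, -0.0, 0.001]
force: [0.5, -0.1, 0.5]
gripper_width: 85.5
grip_force: 0.0
```

```bash
python3 s.py; python3 - <<'E'
from h import *
p,d=cam('top'); p=np.clip(p[:,:,::-1]*1.6,0,255).astype('uint8')
q,e=cam('scene'); q=np.clip(q[:,:,::-1]*1.6,0,255).astype('uint8')
a=cv2.resize(p[150:205,285:335],None,fx=8,fy=8,interpolation=cv2.INTER_CUBIC)
b=cv2.resize(q[145:255,190:270+90],None,fx=4,fy=4,interpolation=cv2.INTER_CUBIC)[:, :400]
b=cv2.resize(q[150:260,200:275+20],None,fx=4,fy=4,interpolation=cv2.INTER_CUBIC)
b=cv2.resize(q[150:260,200:400],None,fx=2,fy=4,interpolation=cv2.INTER_CUBIC) if 0 else b
cv2.imwrite('pics/c3.png',np.hstack([a,b]))
E
```

```text
18.2 [493.3 -11.3 204.5] yawy -8.2 q6 -0.439 F [ 0.5 -0.1  0.5] T [ 0.02  -0.038  0.023] 85.54053875497597 0.0
```

View pics/c3.png

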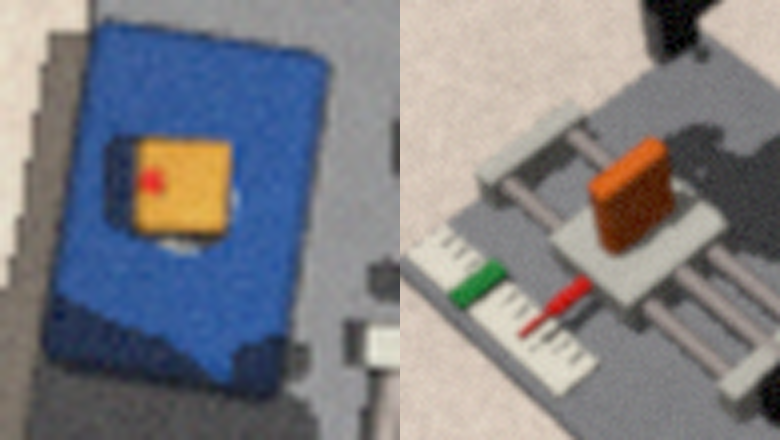

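drive_tool(deltas="-0.003 -0.003 -0.1 0 0 0.008;-0.003 -0.003 -0.25 0 0 0.008;-0.003 -0.003 -0.38 0 0 0.008;-0.003 -0.003 -0.46 0 0 0.008;-0.003 -0.003 -0.487 0 0 0.008;-0.003 -0.003 -0.487 0 0 0.008;-0.003 -0.003 -0.487 0 0 0.008")

```text
time_s: 19.18
ee_pos: [493.1, -12.0, 58.9]
orientation: [-0.659, 0.752, -0.001, 0.001]
force: [-0.3, -0.1, 1.0]
gripper_width: 85.1
grip_force: 0.0
```

drive_tool(deltas="0 0 0 0 0 0;0 0 0 0 0 0;0 0 0 0 0 0;0 0 0 0 0 0;0 0 0 0 0 0;0 0 0 0 0 0;0 0 0 0 0 0;0 0 0 0 0 0;0 0 0 0 0 0", grip=-1, newtons=60)

```text
time_s: 20.3
ee_pos: [492.0, -12.3, 58.1]
orientation: [-0.659, 0.752, 0.0, -0.0]
force: [-3.4, 0.7, 6.1]
gripper_width: 13.3
grip_force: 59.1
```

```bash
python3 s.py
```

```text
20.3 [492.  -12.3  58.1] yawy -7.54 q6 -0.426 F [-3.4  0.7  6.1] T [ 0.265  0.922 -0.154] 13.281035996583926 59.067880511283875
```

drive_tool(deltas="-0.016 0.002 0 0 0 0;-0.04 0.005 0 0 0 0;-0.066 0.009 0 0 0 0;-0.09 0.012 0 0 0 0;-0.115 0.015 0 0 0 0;-0.132 0.0175 0 0 0 0;-0.132 0.0175 0 0 0 0;-0.132 0.0175 0 0 0 0")

```text
time_s: 21.3
ee_pos: [453.5, -7.0, 58.1]
orientation: [-0.659, 0.752, -0.001, 0.001]
force: [7.2, -2.6, -3.5]
gripper_width: 13.3
grip_force: 58.7
```

```bash
python3 s.py; python3 - <<'E'
from h import *
p,d=cam('top'); p=np.clip(p[:,:,::-1]*1.6,0,255).astype('uint8')
q,e=cam('scene'); q=np.clip(q[:,:,::-1]*1.6,0,255).astype('uint8')
a=cv2.resize(p[215:285,330:380],None,fx=8,fy=8,interpolation=cv2.INTER_CUBIC)
b=cv2.resize(q[195:265,195:245],None,fx=8,fy=8,interpolation=cv2.INTER_CUBIC)
cv2.imwrite('pics/c4.png',np.hstack([a,b]))
E
```

```text
21.3 [453.5  -7.   58.1] yawy -7.51 q6 -0.465 F [ 7.2 -2.6 -3.5] T [-0.969 -2.138 -0.181] 13.337214625139483 58.67597758769989
```

View pics/c4.png

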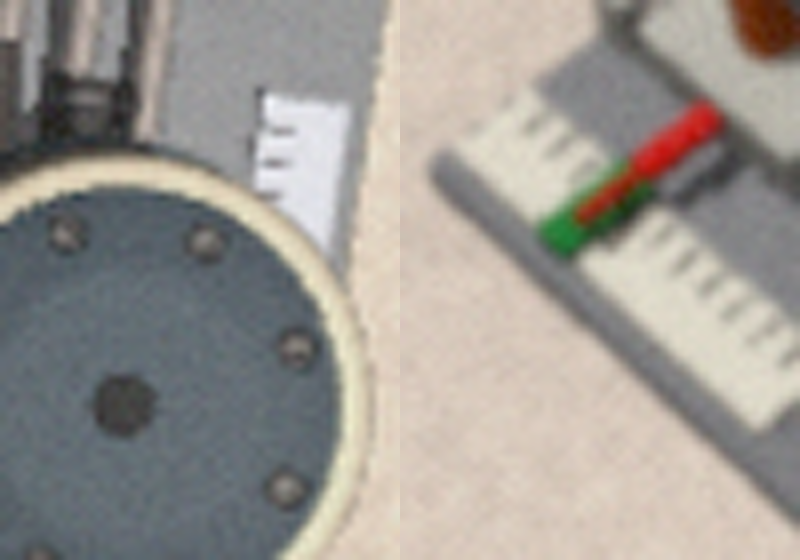

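```bash
python3 - <<'E'
from h import *
from fit import T,x
m=ctrl.camera_model('scene'); V=np.array(m['view'])
def proj(w):
    c=V[:3,:3]@w+V[:3,3]; return np.array([m['cx']+m['fx']*c[0]/-c[2], m['cy']-m['fy']*c[1]/-c[2]])
x=x+np.array([-.9,2.2,0])
a=np.array([np.cos(x[2]),np.sin(x[2])])
J=lambda w:((w[:2]-x[:2])@a, (w[:2]-x[:2])@np.array([-a[1],a[0]]))
p=np.load('/tmp/scene.npz')['p'].astype(int)[195:265,195:245]
r,g,b=p[...,0],p[...,1],p[...,2]
G=(g>1.4*r)&(g>1.4*b); Rd=(r>1.7*g)&(r>1.7*b)
for n,M in(('g',G),('r',Rd)):
    yy,xx=np.nonzero(M); print(n,len(xx))
    for row in range(70):
        if n=='g' and M[row].any(): print(row+195,195+np.nonzero(M[row])[0].min(),195+np.nonzero(M[row])[0].max(), 'red',[195+k for k in (np.nonzero(Rd[row])[0][[0,-1]] if Rd[row].any() else [])])
for mx in(-118,-120,-122):
    print('mark',mx,[proj(np.array([*T(x,(mx+dx,-105+dy)),z])).round(1).tolist() for dx,dy,z in((-6,-15,23),(6,-15,23),(6,15,23),(-6,15,23),(6,-15,16),(-6,-15,16),(6,15,16))])
for t in(36,39,42): print('ptr',t,[proj(np.array([*T(x,(-75-t,y)),33.5])).round(1).tolist() for y in(-107,-90,-72)])
E
```

```text
g 31
219 224 225 red [np.int64(220), np.int64(222)]
220 223 224 red [np.int64(219), np.int64(221)]
221 215 223 red [np.int64(217), np.int64(219)]
222 214 221 red [np.int64(218), np.int64(218)]
223 213 220 red []
224 213 218 red []
225 214 217 red []
226 215 216 red []
r 114
mark -118 [[212.9, 224.5], [216.7, 228.0], [228.3, 218.8], [224.5, 215.4], [217.3, 229.8], [213.5, 226.3], [228.9, 220.7]]
mark -120 [[212.2, 223.9], [216.1, 227.4], [227.7, 218.2], [223.9, 214.8], [216.7, 229.2], [212.9, 225.8], [228.2, 220.1]]
mark -122 [[211.6, 223.3], [215.4, 226.8], [227.1, 217.7], [223.2, 214.3], [216.0, 228.7], [212.3, 225.2], [227.6, 219.5]]
ptr 36 [[221.2, 221.4], [227.8, 216.2], [234.7, 210.8]]
ptr 39 [[220.2, 220.5], [226.9, 215.3], [233.8, 209.9]]
ptr 42 [[219.3, 219.7], [225.9, 214.5], [232.8, 209.1]]
```

drive_tool(deltas="-0.01 0.001 0 0 0 0;-0.021 0.003 0 0 0 0;-0.021 0.003 0 0 0 0;-0.021 0.003 0 0 0 0")

```text
time_s: 21.9
ee_pos: [447.3, -6.2, 58.1]
orientation: [-0.659, 0.752, -0.001, 0.001]
force: [7.0, -3.7, -3.7]
gripper_width: 13.1
grip_force: 58.7
```

```bash
python3 s.py; python3 - <<'E'
from h import *
qs=np.mean([cam('scene')[0].astype(float) for _ in range(6)],0)
q=np.clip(qs[:,:,::-1]*1.8,0,255).astype('uint8')
cv2.imwrite('pics/c5.png',cv2.resize(q[203:238,200:245],None,fx=16,fy=16,interpolation=cv2.INTER_CUBIC))
E
```

```text
21.9 [447.3  -6.2  58.1] yawy -7.51 q6 -0.471 F [ 7.  -3.7 -3.7] T [-1.179 -2.314 -0.188] 13.066227937595183 58.69953274726868
```

View pics/c5.png

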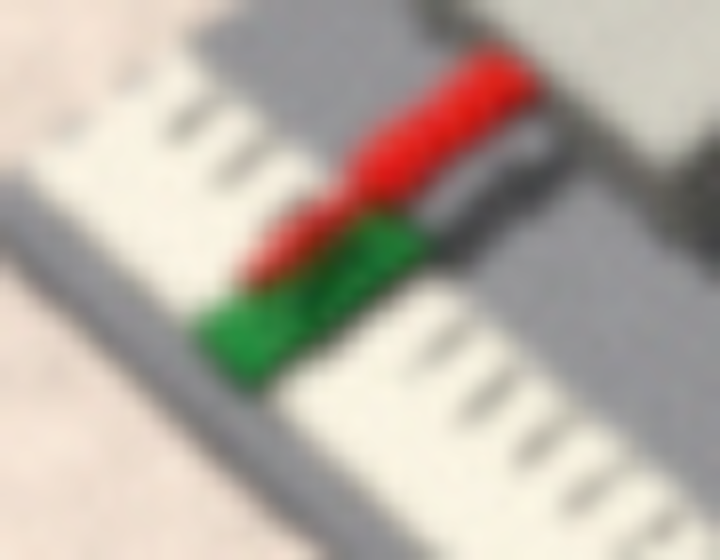

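```bash
python3 - <<'E'
from h import *
from fit import x
x=x+np.array([-.9,2.2,0]); a=np.array([np.cos(x[2]),np.sin(x[2])]); n=np.array([-a[1],a[0]])
def j(u,v,z):
    w=pt('scene',200+u/16-.5+.5/16*0,203+v/16-.5,z=z)[:2]-x[:2]; return round(w@a,1),round(w@n,1)
print('tip',j(250,278,32.5)); print('bar',j(360,185,32.5),j(450,117,32.5))
print('green L',j(195,330,23),'bot',j(255,385,16),j(255,385,19.5),'inner low',j(425,245,16),j(425,245,19.5))
print('green outer edges: left side', j(225,305,23))
# colour-based: tick/strip check
print('strip far outer', j(25,150,16),'strip inner', j(180,45,16))
E
```

```text
tip (np.float64(-123.2), np.float64(-112.7))
bar (np.float64(-124.1), np.float64(-94.4)) (np.float64(-123.9), np.float64(-80.0))
green L (np.float64(-128.2), np.float64(-119.6)) bot (np.float64(-120.8), np.float64(-117.7)) (np.float64(-118.6), np.float64(-118.7)) inner low (np.float64(-121.5), np.float64(-89.4)) (np.float64(-119.3), np.float64(-90.5))
green outer edges: left side (np.float64(-128.4), np.float64(-114.7))
strip far outer (np.float64(-170.1), np.float64(-115.4)) strip inner (np.float64(-168.6), np.float64(-91.3))
```

```bash
python3 s.py; python3 -c "
from station import ctrl; print(ctrl.finish_job())"
```

```text
22.2 [447.4  -6.2  58.1] yawy -7.51 q6 -0.471 F [ 7.8 -3.6 -3.3] T [-1.15  -2.288 -0.199] 13.208568777105581 58.68733584880829
the job is handed in; nothing more can be done
None
```

The job is handed in at 22 s: I wound the key clockwise in three partial turns until it met its stop, then pulled the handle out about 45 mm. The camera estimates put the pointer within 1–2 mm of the green mark's centre; the gripper is still holding it, and the arm never went near the bottles or the label roll.

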